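# Make up the ward delivery tray

### The arm

A 6-joint arm with a two-finger parallel gripper is mounted at the origin on a cart in front of the work surface, level with it; the furniture and walls round the work are solid. World frame = base frame: x ahead of the robot, y to its left, z up, the work surface at z = 0. Lengths are in mm, angles in rad, forces in N, time in s.
With the tool pointing down it reaches from about 300 to 775 mm from the base axis. Payload 14.6 kg.
Tool frame: the origin (TCP) lies between the finger pads; the fingertips stand 25 mm ahead of it and the grasp point (between the pads) lies 6 mm ahead of it; z points along the fingers, y is the line along which they close (so a half turn about z gives the same grasp; the last joint's range is limited). The gripper opens to 94 mm and grips with 3 to 60 N. Pads are 16 mm wide; open, the fingers measure 119 mm over their backs; the gripper's body (75 mm by 177 mm) begins 78 mm behind the grasp point.
Start: joints at [1.059, 0.3, 1.521, -0, 1.321, -0.067], TCP at [236.649, 496.474, 230.446] pointing down, gripper open.
Joint ranges: [-3.03, 3.03], [-0.79, 2.21], [0.23, 2.52], [-1.04, 4.18], [0, 3.07], [-2.55, 2.55]. Speed limits (rad/s): [2.22, 2.22, 2.57, 3.14, 3.14, 3.14].

### API

Orientations are given as [roll, pitch, yaw] about the fixed x, y, z axes, in that order (R = Rz(yaw) Ry(pitch) Rx(roll)).
In Python, from cell import manip gives the robot as it stands. The module is installed in compiled form; this text tells all that it offers.
- The arm moves only by the tool step_arm, never from a script. Its argument "series" is one flat list of numbers, 5 for each row, row after row: the shift along the world's x, y, z in mm, then the turn about the world's z in rad, then the closure, from 0 (fully open) to 1 (shut). In form: [dx, dy, dz, spin, jaw, dx, dy, dz, spin, jaw, ...]. A call has 1 to 20 rows; each row shifts and turns the commanded pose from where the row before left it; what a row does not reach is not made up. A row lasts 1/8 s, in which the tool goes at most 62.5 mm and 10.7 degrees, less where a joint would pass 70% of its speed; a pose out of reach is approached as far as the arm can. A call is refused whole if a number of a shift passes 62.5 or a number of a turn 0.188, either way. A call with a gripper value outside its range is refused whole. The fingers move at their own pace and stop on an object; "squeeze" is the grip in N (left out, the last holds). Time passes only in rows, so rows that do not move let the fingers close. It gives the time, the measured TCP pose, the force, the opening and the grip force at its end, in the units of the state.
- manip.read_state(): the state, without advancing time (a new reading comes with each control period).
- manip.camera(name): name is "scene" or "top" or "wrist"; returns (picture, depth): 420x560x3 uint8, blue, green, red; 420x560 float32, mm along the optical axis (not along the pixel's ray), 0 where there is no reading.
- manip.camera_info(name): a dict with "fovy" (degrees; the focal length in pixels is half the picture's height over the tangent of half this angle, whatever the lens; pixels are square), "cx", "cy" (the principal point, pixels), "eye" and "orientation" of the camera in the world. Camera axes: x right, y down, z forward; pixel columns grow to the right and rows downward; lengths in mm; the calibration is good to about 2 mm. A picture is of the moment at which its call begins: read the wrist's pose just before it. camera_info takes no time and is no camera call; for the wrist camera it gives the pose at the moment of the call.
- manip.sign_off(): hands the job in; it is judged then, once.
The state is a dict: "clock": time; "joints": joint angles; "qd": joint speeds; "effort": joint torques, N m; "eef_pos": TCP position; "eef_rot": TCP orientation; "wrist_force": force on the tool from outside, world axes, zero at the start; "moment": the same for the moment, N m; "finger_gap": finger opening in mm; "finger_force": force on a finger pad.
Only numpy, scipy, OpenCV 4.12 (cv2) and the standard library are available. Lean on these libraries where they do the work, as an engineer would, in place of code of your own. Each camera call takes 0.05 s, during which the arm holds its last target. There are 200 camera calls.

### The job

Make up the white delivery tray for the ward: stand the brown bottle with the white cap in the middle of the blue pad, the short white-and-brown carton in the middle of the yellow pad and the small ointment jar (the one out on the worktop, not the pots back by the wall) in the middle of the green pad, all upright. The black-capped bottle, the tall red-topped carton and the big ointment jar are not in the order: leave them standing where they are.

Things in the scene. Friction and masses are not known exactly. Their poses are not given: they have to be found in the camera images.
- tray: White delivery tray lying on the worktop, 140 mm (x) by 330 mm (y), floor 4 mm thick, with a rim 5 mm wide whose top is 9 mm above the worktop and a low steel handle at either end (reaches 18 mm beyond the end, 11 mm high). Origin: centre of its underside. Its y axis runs along the row of pads. Fixed to the worktop.
- pad_blue_top (a point): Round blue pad, 72 mm across and 3 mm thick, on the white tray. The three pads stand 100 mm apart in a row along the middle of the tray, in any order. Point: centre of its top face, 7 mm above the worktop. Fixed.
- pad_yellow_top (a point): Round yellow pad, 72 mm across and 3 mm thick, on the white tray. The three pads stand 100 mm apart in a row along the middle of the tray, in any order. Point: centre of its top face, 7 mm above the worktop. Fixed.
- pad_green_top (a point): Round green pad, 72 mm across and 3 mm thick, on the white tray. The three pads stand 100 mm apart in a row along the middle of the tray, in any order. Point: centre of its top face, 7 mm above the worktop. Fixed.
- white_cap_bottle_mid (a point): Brown glass bottle with a WHITE screw cap and blue-edged white label, round body 44 mm across up to 67 mm height, narrower shoulder and cap above, 100 mm tall, about 60 g. Stands upright, loose; grip the body. The point lies on its upright axis, half-way up; z is up.
- short_carton_mid (a point): Short folding carton, white upper and dark red-brown lower part, 52 mm (its x) by 60 mm (its y), 110 mm tall, about 80 g; flat sides, rigid, may be gripped across either pair of sides, grip it in its upper third (20 to 35 mm below its top), so that the body of the gripper stays clear of its top. Stands upright, loose. The point lies on its upright axis, half-way up; z is up.
- small_jar_mid (a point): The SMALL white ointment jar, 40 mm tall: body 56 mm across, lid (from 27 mm up) 58 mm across, about 110 g. Stands upright, loose; grip round the lid. (Not one of the little white pots far back by the wall, below the cabinet: those belong to the room.) The point lies on its upright axis, half-way up; z is up.
- black_cap_bottle_mid (a point): Does not belong: brown glass bottle with a BLACK cap, 50 mm across, 110 mm tall. Stands upright, loose. The point lies on its upright axis, half-way up; z is up.
- tall_carton_mid (a point): Does not belong: TALL white carton with a red top, 58 mm (x) by 62 mm (y), 178 mm tall. Stands upright, loose. The point lies on its upright axis, half-way up; z is up.
- big_jar_mid (a point): Does not belong: the BIG white ointment jar, 81 mm across, 75 mm tall. Stands upright, loose. The point lies on its upright axis, half-way up; z is up.

How it is judged (in metres and radians):
At the end, for the whole second after the job is handed in: White-capped bottle on blue, short carton on yellow, small jar on green: each within 15 mm of the pad's centre, upright within 0.1 rad, resting on the pad (height within 6 mm), at rest; the other bottle, carton and jar upright (0.15 rad), within 30 mm of where they stood (horizontal distance between white_cap_bottle_mid and pad_blue_top below 0.015 m and angle between each of white_cap_bottle_mid, short_carton_mid, small_jar_mid's own z axis and vertical below 0.1 rad and z of white_cap_bottle_mid in the frame of pad_blue_top between 0.044 and 0.056 m and linear speed of each of white_cap_bottle, short_carton, small_jar below 0.02 m/s and horizontal distance between short_carton_mid and pad_yellow_top below 0.015 m and z of short_carton_mid in the frame of pad_yellow_top between 0.049 and 0.061 m and horizontal distance between small_jar_mid and pad_green_top below 0.015 m and z of small_jar_mid in the frame of pad_green_top between 0.014 and 0.026 m and distance of each of black_cap_bottle_mid, tall_carton_mid, big_jar_mid from where it was at the start of the episode below 0.03 m and angle between each of black_cap_bottle_mid, tall_carton_mid, big_jar_mid's own z axis and vertical below 0.15 rad); the robot touches nothing.
It fails at once if a thing that is not in the order is moved by more than 30 mm or tipped by more than 0.5 rad (distance of any of black_cap_bottle_mid, tall_carton_mid, big_jar_mid from where it was at the start of the episode above 0.03 m or angle between any of black_cap_bottle_mid, tall_carton_mid, big_jar_mid's own z axis and vertical above 0.5 rad).
It also fails if it takes over 96 s, if anything falls off the work surface, if the arm or the gripper's body presses on something with over 40 N, if the wrist force passes 120 N, or if a joint passes its speed limit or range.

## Working session

There is one attempt and no reset: what is moved stays moved. The work goes in short steps, Python scripts to look and compute and a tool call to move; the robot and the scene stay as the last step left them, time stands still between calls to the robot, and variables do not carry over. Pictures are saved under pics/ and viewed, at most 14 in all, crops included, and the job is handed in when it is done.

Besides the shell and the picture viewer there is one more tool, called after "Emit:" by a JSON object that holds its "op" and its "data". step_arm: Moves the arm, as the interface text tells. Its arguments: {"type":"object","properties":{"series":{"type":"array"},"squeeze":{"type":"number"}},"required":["series"]}

```bash
mkdir -p pics; python3 - <<'E'
from cell import manip
import cv2,numpy as np
print(manip.read_state())
for n in("scene","top"):
    p,d=manip.camera(n);cv2.imwrite(f"pics/{n}0.png",p);np.save(f"{n}0.npy",d);print(n,manip.camera_info(n))
E
```

```text
{'clock': 0.0, 'joints': array([ 1.05942116e+00,  3.00485720e-01,  1.52161672e+00,  1.18151437e-05,
        1.32072136e+00, -6.65712078e-02]), 'qd': array([-0.00029305, -0.00044141, -0.00093802, -0.00029632, -0.00086689,
       -0.00070818]), 'effort': array([ 1.44256461e-03, -5.31813705e+01, -3.52733195e+01,  7.09385751e-02,
        2.44765927e-02, -6.71930684e-05]), 'eef_pos': array([236.51609468, 496.26767408, 229.86322776]), 'eef_rot': array([-3.14036499e+00, -9.33170604e-05,  2.69678571e+00]), 'wrist_force': array([0.25186607, 0.36736279, 0.4380229 ]), 'moment': array([ 0.02745054, -0.03052757, -0.0071911 ]), 'finger_force': 0.0, 'finger_gap': 93.48226012768382}
scene {'fovy': 49.84368580058168, 'cx': 278.0452497008328, 'cy': 205.5828783421604, 'eye': array([ 173.68991203, -740.95348571, 1099.2191252 ]), 'orientation': array([-2.45038916,  0.01303423, -0.43652812])}
top {'fovy': 53.09600007680018, 'cx': 270.1792089167599, 'cy': 211.05388994094847, 'eye': array([ 294.2997926 ,   34.27399752, 1363.27373441]), 'orientation': array([-2.95598331, -0.01240705, -1.57744359])}
```

View pics/scene0.png

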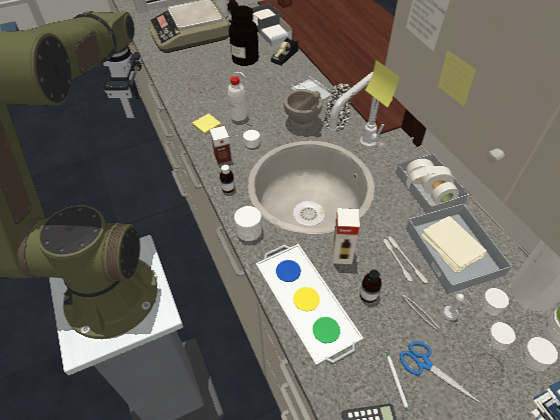

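View pics/top0.png

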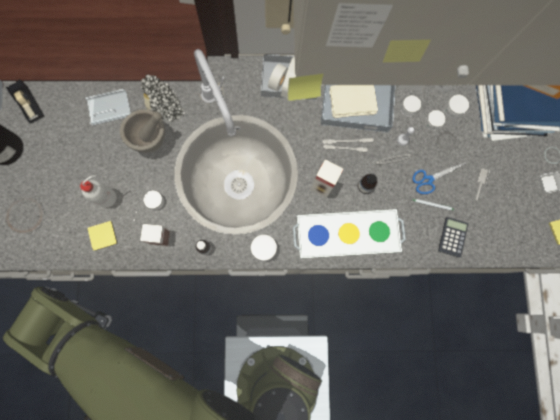

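The scene shows the white-capped bottle at (227,180), the short carton at (222,145) and the small jar at (251,139), all left of the tray. In the top view they are at (202,246), (153,234) and (153,200), and the pads blue, yellow and green are at (318,235), (349,233) and (379,231). The big jar is at (263,247), the tall carton at (329,175) and the black-capped bottle at (369,182).

```bash
cat > h.py <<'E'
import numpy as np,cv2
from scipy.spatial.transform import Rotation as R
def cloud(d,i):
    f=d.shape[0]/2/np.tan(np.radians(i["fovy"])/2)
    v,u=np.indices(d.shape)
    c=np.dstack([(u-i["cx"])/f*d,(v-i["cy"])/f*d,d])
    return c@R.from_euler("xyz",i["orientation"]).as_matrix().T+i["eye"]
def blob(P,m,u,v,r):
    k=np.zeros(m.shape,bool);k[v-r:v+r+1,u-r:u+r+1]=1
    k&=m;q=P[k][:,:2].astype(np.float32)
    return q
E
python3 - <<'E'
from cell import manip
from h import *
p=cv2.imread("pics/top0.png");P=cloud(np.load("top0.npy"),manip.camera_info("top"))
z=P[...,2];h=cv2.cvtColor(p,cv2.COLOR_BGR2HSV)
for n,(u,v,lo,hi,r) in dict(bottle=(202,246,92,110,12),carton=(153,234,100,120,18),jar=(153,200,33,48,14),big=(263,247,66,85,18),tall=(329,175,165,190,20),black=(369,182,95,120,14),redbot=(92,188,60,300,22)).items():
    q=blob(P,(z>lo)&(z<hi),u,v,r)
    print(n,len(q),z[v,u].round(), (q.min(0)+q.max(0))/2,cv2.minAreaRect(q))
for n,(u,v) in dict(blue=(318,235),yel=(349,233),gre=(379,231)).items():
    q=blob(P,(h[...,1]>120)&(z<25),u,v,16);print(n,len(q),q.mean(0),q.max(0)-q.min(0),z[v,u])
q=blob(P,(z>-20)&(z<30)&(h[...,2]>200)&(h[...,1]<40),349,233,50);print("tray",cv2.minAreaRect(q))
E
```

```text
bottle 52 101.0 [427.0951  227.38342] ((427.09466552734375, 227.31480407714844), (21.55547332763672, 22.30035400390625), 1.3279454708099365)
carton 336 109.0 [463.1303  374.15186] ((463.23358154296875, 374.325439453125), (59.489376068115234, 50.25737762451172), 83.75628662109375)
jar 255 41.0 [582.4109  393.47287] ((581.6289672851562, 393.07928466796875), (56.352386474609375, 53.85716247558594), 46.12887954711914)
big 519 76.0 [422.9205  37.8729] ((422.659423828125, 37.38307189941406), (76.6677474975586, 77.59229278564453), 71.19586944580078)
tall 391 179.0 [ 631.7333 -156.0747] ((631.384033203125, -156.6837921142578), (59.74221420288086, 56.44312286376953), 60.84093475341797)
black 68 99.0 [ 632.82495 -299.04083] ((632.0072021484375, -299.507080078125), (23.956741333007812, 26.06315803527832), 44.28150177001953)
redbot 564 158.0 [594.6051 547.3971] ((595.054443359375, 549.4227905273438), (57.692989349365234, 67.0188980102539), 77.07371520996094)
blue 289 [ 469.30212 -139.65602] [59.746643 59.67272 ] 4.137035294800398
yel 302 [ 474.8306  -239.24884] [60.828278 63.185364] 5.539200172192977
gre 278 [ 480.3509  -339.14548] [60.55548  60.499054] 10.850609254478059
tray ((475.9937744140625, -240.1157684326172), (143.47816467285156, 332.3729248046875), 3.2734735012054443)
```

Emit:
{"op": "step_arm", "data": {"series": [28,-15,0,-0.154,0,28,-15,0,-0.154,0,28,-15,0,-0.154,0,28,-15,0,-0.154,0,28,-15,0,-0.154,0,28,-15,0,-0.154,0,28,-15,0,-0.154,0,30,-17,0,-0.154,0,0,0,0,0,0,0,0,0,0,0], "squeeze": 20}}

```text
clock: 1.35
eef_pos: [462.2, 374.7, 230.1]
eef_rot: [-3.141, 0.0, 1.467]
wrist_force: [-1.5, -0.1, -0.6]
finger_gap: 93.8
finger_force: 0.0
```

```bash
python3 - <<'E'
from cell import manip
from h import *
s=manip.read_state();print(s["eef_pos"],s["eef_rot"],s["joints"])
i=manip.camera_info("wrist");p,d=manip.camera("wrist");cv2.imwrite("pics/w1.png",p);np.save("w1.npy",d);print(i)
P=cloud(d,i);z=P[...,2]
for n,(c,lo,hi,r) in dict(carton=((463,374),104,116,50),jar=((582,393),34,46,45),bottle=((427,227),94,106,30)).items():
    m=(z>lo)&(z<hi)&(d>0)&(np.hypot(P[...,0]-c[0],P[...,1]-c[1])<r)
    q=P[m][:,:2].astype(np.float32)
    if len(q)>9:print(n,len(q),cv2.minAreaRect(q),cv2.minEnclosingCircle(q))
E
```

```text
[462.15705768 374.67551369 230.13265071] [-3.14099147e+00  3.54926030e-04  1.46668414e+00] [6.19626782e-01 4.01260260e-01 1.38571882e+00 1.35267041e-04
 1.35529909e+00 7.23710101e-01]
{'fovy': 64.5226209334807, 'cx': 280.2703767982033, 'cy': 209.21560586041423, 'eye': array([469.71003414, 452.2492394 , 385.09638292]), 'orientation': array([ 2.86945717e+00, -3.81369026e-05, -1.04800934e-01])}
carton 3845 ((463.09527587890625, 374.6197814941406), (58.80474853515625, 50.1021614074707), 84.25292205810547) ((463.0553283691406, 374.9671325683594), 37.557979583740234)
jar 2461 ((581.8148193359375, 394.55621337890625), (56.59683609008789, 57.10670471191406), 71.97850799560547) ((582.0101928710938, 394.58013916015625), 28.887842178344727)
```

View pics/w1.png

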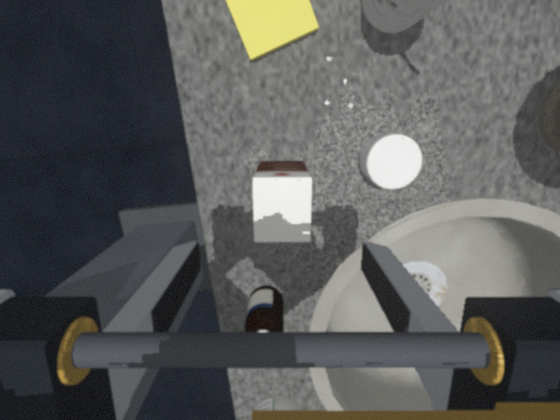

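The wrist view shows the carton top centred at (282,207) between the fingers and the small jar's lid at (393,162), which agrees with the top camera. Now I descend and grip the carton.

Emit:
{"op": "step_arm", "data": {"series": [1,0,-25,0,0,0,0,-30,0,0,0,0,-30,0,0,0,0,-30,0,0,0,0,-16,0,0,0,0,-10,0,0,0,0,0,0,1,0,0,0,0,1,0,0,0,0,1,0,0,0,0,1,0,0,0,0,1,0,0,0,0,1,0,0,0,0,1,0,0,0,0,1], "squeeze": 20}}

```text
clock: 3.15
eef_pos: [463.7, 374.5, 89.7]
eef_rot: [3.141, -0.0, 1.465]
wrist_force: [-1.4, 0.0, 4.7]
finger_gap: 51.9
finger_force: 20.0
```

Emit:
{"op": "step_arm", "data": {"series": [0,0,20,0,1,0,0,30,0,1,0,0,40,0,1,0,0,40,0,1,0,-20,0,0,1,0,-41,0,0,1,1,-41,0,0,1,1,-41,0,0,1,1,-41,0,0,1,1,-41,0,0,1,1,-41,0,0,1,1,-41,0,0,1,1,-41,0,0,1,1,-41,0,0,1,1,-41,0,0,1,1,-41,0,0,1,1,-41,0,0,1,0,-41,0,0,1,0,-41,0,0,1,0,-20,0,0,1]}}

```text
clock: 5.65
eef_pos: [474.3, -241.1, 219.0]
eef_rot: [-3.141, -0.0, 1.463]
wrist_force: [0.5, 0.7, -0.8]
finger_gap: 51.8
finger_force: 20.0
```

Emit:
{"op": "step_arm", "data": {"series": [0,0,0,0,1,0,0,0,0,1]}}

```text
clock: 5.9
eef_pos: [474.7, -238.5, 219.3]
eef_rot: [-3.141, -0.0, 1.465]
wrist_force: [-0.2, -0.5, -0.7]
finger_gap: 51.8
finger_force: 20.0
```

```bash
cat > look.py <<'E'
from cell import manip
from h import *
import sys
s=manip.read_state();print(s["eef_pos"],s["finger_gap"])
i=manip.camera_info("wrist");p,d=manip.camera("wrist");cv2.imwrite(f"pics/{sys.argv[1]}.png",p)
P=cloud(d,i);z=P[...,2];hs=cv2.cvtColor(p,cv2.COLOR_BGR2HSV)
for n,c,a,b in(("blue",(469,-140),100,130),("yellow",(475,-239),20,35),("green",(480,-339),45,85)):
    m=(hs[...,0]>a)&(hs[...,0]<b)&(hs[...,1]>110)&(d>0)&(z<25)&(np.hypot(P[...,0]-c[0],P[...,1]-c[1])<50)
    q=P[m][:,:2].astype(np.float32)
    if len(q)>9:print(n,len(q),cv2.minEnclosingCircle(q),q.min(0),q.max(0))
E
python3 look.py w2
```

```text
[ 474.71268524 -238.5284528   219.33017979] 51.784637703806034
blue 3611 ((467.6138610839844, -140.1903839111328), 34.74017333984375) [ 433.3705  -174.54227] [ 502.24176 -105.62243]
yellow 1197 ((474.65618896484375, -231.8466339111328), 33.704063415527344) [ 441.07736 -237.10431] [ 507.94754 -205.12129]
```

View pics/w2.png

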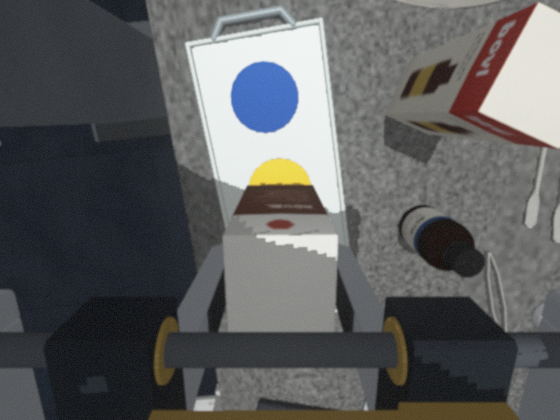

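The wrist view shows the carton held above the yellow pad (visible edge at 280,160), with the blue pad at (265,97). The position is right to within 2 mm. Next I lower and release it.

Emit:
{"op": "step_arm", "data": {"series": [0,-1,-25,0,1,0,0,-30,0,1,0,0,-30,0,1,0,0,-20,0,1,0,0,-10,0,1,0,0,-5,0,1,0,0,-2.5,0,1,0,0,0,0,1,0,0,0,0,1]}}

```text
clock: 7.08
eef_pos: [474.8, -240.6, 97.4]
eef_rot: [3.141, 0.0, 1.465]
wrist_force: [-1.0, 0.0, -0.9]
finger_gap: 52.0
finger_force: 20.0
```

Emit:
{"op": "step_arm", "data": {"series": [0,0,-1,0,1,0,0,0,0,0.5,0,0,0,0,0,0,0,0,0,0,0,0,0,0,0,0,0,0,0,0,0,0,0,0,0,0,0,20,0,0,0,0,30,0,0,0,0,40,0,0,0,0,40,0,0,0,30,0,0,0,0,40,0,0,0,0,40,0,0,0,0,40,0,0,0]}}

```text
clock: 8.95
eef_pos: [474.5, -89.3, 226.0]
eef_rot: [3.141, -0.0, 1.465]
wrist_force: [0.9, -0.6, 0.5]
finger_gap: 93.7
finger_force: 0.0
```

Emit:
{"op": "step_arm", "data": {"series": [0,40,0,0,0,0,40,0,0,0,0,40,0,0,0,0,40,0,0,0,0,40,0,0,0,0,40,0,0,0,0,40,0,0,0,0,40,0,0,0,17,40,0,0.01,0,30,40,0,0.02,0,30,40,0,0.02,0,30,30,0,0.02,0,0,15,0,0.03,0,0,0,0,0,0,0,0,0,0,0]}}

```text
clock: 10.82
eef_pos: [581.3, 393.9, 226.5]
eef_rot: [3.141, -0.0, 1.564]
wrist_force: [0.7, -0.8, -0.1]
finger_gap: 93.9
finger_force: 0.0
```

```bash
python3 - <<'E'
from cell import manip
from h import *
p,d=manip.camera("top");i=manip.camera_info("top");P=cloud(d,i);z=P[...,2]
m=(z>110)&(z<125)&(d>0)&(np.hypot(P[...,0]-475,P[...,1]+240)<50);q=P[m][:,:2].astype(np.float32);print("carton",len(q),cv2.minAreaRect(q) if len(q) else 0)
s=manip.read_state();print(s["eef_pos"],s["eef_rot"])
i=manip.camera_info("wrist");p,d=manip.camera("wrist");P=cloud(d,i);z=P[...,2]
m=(z>34)&(z<46)&(d>0)&(np.hypot(P[...,0]-582,P[...,1]-394)<40);q=P[m][:,:2].astype(np.float32);print("jar",len(q),cv2.minEnclosingCircle(q) if len(q) else 0)
E
```

```text
carton 326 ((474.4103088378906, -240.40451049804688), (57.673072814941406, 51.33107376098633), 82.93301391601562)
[581.38974614 393.76686039 226.68817933] [ 3.14101104e+00 -2.87120277e-04  1.56402692e+00]
jar 2295 ((582.4686889648438, 394.51300048828125), 28.852449417114258)
```

Carton sits at (474.4, -240.4), on its pad. Next, the jar.

Emit:
{"op": "step_arm", "data": {"series": [1,1,-30,0,0,0,0,-40,0,0,0,0,-40,0,0,0,0,-40,0,0,0,0,-20,0,0,0,0,-12,0,0,0,0,-5.5,0,0,0,0,0,0,0.2,0,0,0,0,1,0,0,0,0,1,0,0,0,0,1,0,0,0,0,1,0,0,0,0,1,0,0,0,0,1,0,0,0,0,1]}}

```text
clock: 12.8
eef_pos: [582.8, 395.6, 38.8]
eef_rot: [3.141, -0.0, 1.565]
wrist_force: [-1.1, -0.4, 5.1]
finger_gap: 57.7
finger_force: 20.0
```

Emit:
{"op": "step_arm", "data": {"series": [0,0,20,0,1,0,0,40,0,1,0,0,40,0,1,0,0,40,0,1,0,0,40,0,1,-20,-20,0,0,1,-30,-40,0,0,1,-30,-40,0,0,1,-22,-40,0,0,1,0,-40,0,0,1,0,-40,0,0,1,0,-40,0,0,1,0,-40,0,0,1,0,-40,0,0,1,0,-40,0,0,1,0,-40,0,0,1,0,-40,0,0,1,0,-40,0,0,1,0,-40,0,0,1]}}

```text
clock: 15.18
eef_pos: [480.4, -145.8, 219.5]
eef_rot: [3.141, 0.0, 1.565]
wrist_force: [-0.0, 0.6, -1.0]
finger_gap: 57.8
finger_force: 20.0
```

Emit:
{"op": "step_arm", "data": {"series": [0,-40,0,0,1,0,-40,0,0,1,0,-40,0,0,1,0,-40,0,0,1,0,-25,0,0,1,0,-10,0,0,1,0,0,0,0,1,0,0,0,0,1]}}

```text
clock: 16.18
eef_pos: [480.8, -338.6, 218.7]
eef_rot: [3.141, -0.0, 1.566]
wrist_force: [0.4, 0.8, -0.8]
finger_gap: 57.8
finger_force: 20.0
```

```bash
python3 look.py w3
```

```text
[ 480.83129983 -338.6150382   218.73877745] 57.836393643563234
blue 1381 ((467.6137390136719, -152.80532836914062), 32.09037399291992) [ 435.5271  -175.49315] [ 499.70038 -150.91002]
green 2439 ((478.85345458984375, -339.63702392578125), 34.592594146728516) [ 445.1706  -362.54706] [ 512.6893 -305.4076]
```

View pics/w3.png

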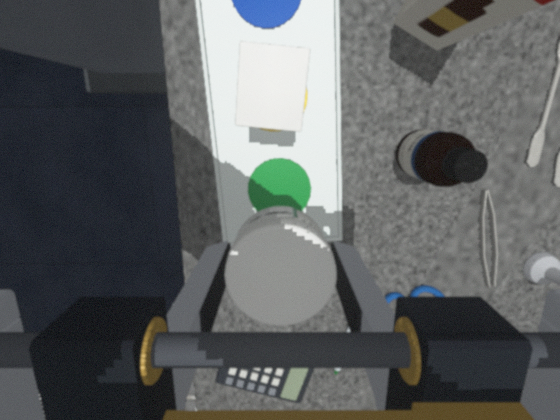

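The jar is held over the green pad at (280,190), and the carton stands upright on yellow at (272,85). Lowering now.

Emit:
{"op": "step_arm", "data": {"series": [-1,0,-30,0,1,0,0,-40,0,1,0,0,-40,0,1,0,0,-35,0,1,0,0,-15,0,1,0,0,-8,0,1,0,0,-3,0,1,0,0,-1.5,0,1,0,0,0,0,1,0,0,0,0,1]}}

```text
clock: 17.48
eef_pos: [479.8, -339.7, 46.4]
eef_rot: [3.141, 0.0, 1.565]
wrist_force: [0.4, 1.2, -1.4]
finger_gap: 57.9
finger_force: 20.0
```

Emit:
{"op": "step_arm", "data": {"series": [0,0,-0.5,0,1,0,0,0,0,0.5,0,0,0,0,0,0,0,0,0,0,0,0,0,0,0,0,0,0,0,0,0,0,0,0,0,0,0,20,0,0,0,0,40,0,0,0,0,40,0,0,0,0,40,0,0,0,0,40,0,0,0,20,0,0,0,0,40,0,0,0,0,40,0,0,0,0,40,0,0,0]}}

```text
clock: 19.48
eef_pos: [479.0, -197.5, 225.3]
eef_rot: [-3.141, -0.0, 1.565]
wrist_force: [0.8, 0.4, 0.4]
finger_gap: 94.1
finger_force: 0.0
```

Emit:
{"op": "step_arm", "data": {"series": [0,40,0,0,0,0,40,0,0,0,-10,40,0,0,0,-10,40,0,0,0,-10,40,0,0,0,-10,40,0,0,0,-10,40,0,0,0,-3,40,0,0,0,0,40,0,0,0,0,40,0,0,0,0,20,0,0,0,0,7,0,0,0,0,0,0,0,0,0,0,0,0,0]}}

```text
clock: 21.22
eef_pos: [426.6, 226.8, 225.5]
eef_rot: [-3.142, 0.0, 1.564]
wrist_force: [0.1, 0.3, 0.1]
finger_gap: 93.9
finger_force: 0.0
```

```bash
python3 - <<'E'
from cell import manip
from h import *
p,d=manip.camera("top");i=manip.camera_info("top");P=cloud(d,i);z=P[...,2]
m=(z>40)&(z<55)&(d>0)&(np.hypot(P[...,0]-480,P[...,1]+340)<40);q=P[m][:,:2].astype(np.float32);print("jar",len(q),cv2.minEnclosingCircle(q) if len(q) else 0)
s=manip.read_state();print(s["eef_pos"],s["eef_rot"])
i=manip.camera_info("wrist");p,d=manip.camera("wrist");cv2.imwrite("pics/w4.png",p);P=cloud(d,i);z=P[...,2]
m=(z>94)&(z<106)&(d>0)&(np.hypot(P[...,0]-427,P[...,1]-227)<30);q=P[m][:,:2].astype(np.float32);print("bottle",len(q),cv2.minEnclosingCircle(q) if len(q) else 0)
E
```

```text
jar 255 ((479.2551574707031, -339.7251892089844), 29.14014434814453)
[426.66798612 226.79992926 225.4940475 ] [3.14159029e+00 7.45360216e-05 1.56391995e+00]
bottle 591 ((427.7434387207031, 227.76365661621094), 11.991066932678223)
```

View pics/w4.png

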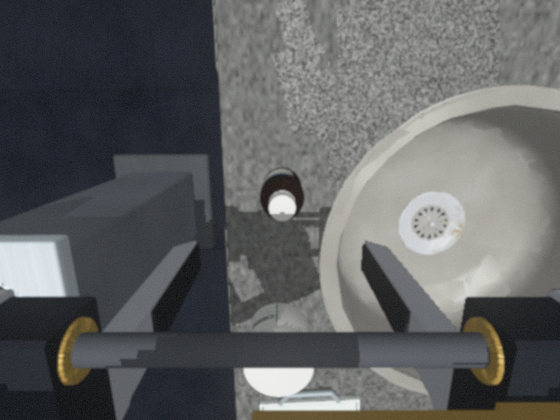

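The jar stands on green at (479.3, -339.7). The white cap is at pixel (283,205), between the fingers, and the sink rim lies lower to the right, so the fingertips at 26 mm clear it. Gripping the bottle next.

Emit:
{"op": "step_arm", "data": {"series": [1,1,-30,0,0,0,0,-40,0,0,0,0,-40,0,0,0,0,-35,0,0,0,0,-20,0,0,0,0,-9,0,0,0,0,0,0,0.2,0,0,0,0,1,0,0,0,0,1,0,0,0,0,1,0,0,0,0,1,0,0,0,0,1,0,0,0,0,1,0,0,0,0,1]}}

```text
clock: 23.08
eef_pos: [427.7, 228.5, 51.6]
eef_rot: [3.141, -0.0, 1.565]
wrist_force: [0.4, -0.7, 2.8]
finger_gap: 43.6
finger_force: 20.0
```

Emit:
{"op": "step_arm", "data": {"series": [0,0,20,0,1,0,0,40,0,1,0,0,40,0,1,0,0,40,0,1,0,0,20,0,1,5,-28,0,0,1,5,-40,0,0,1,5,-40,0,0,1,5,-40,0,0,1,5,-40,0,0,1,5,-40,0,0,1,5,-40,0,0,1,5,-40,0,0,1,0,-40,0,0,1,0,-20,0,0,1,0,0,0,0,1,0,0,0,0,1]}}

```text
clock: 25.2
eef_pos: [467.6, -138.9, 211.3]
eef_rot: [-3.141, -0.0, 1.565]
wrist_force: [0.0, 0.1, -0.8]
finger_gap: 43.2
finger_force: 20.0
```

```bash
python3 look.py w5
```

```text
[ 467.5970735  -138.91036638  211.3094538 ] 43.228840955364305
blue 2761 ((467.73516845703125, -139.92530822753906), 34.85472106933594) [ 433.4517  -167.98221] [ 501.97226 -105.83926]
```

View pics/w5.png

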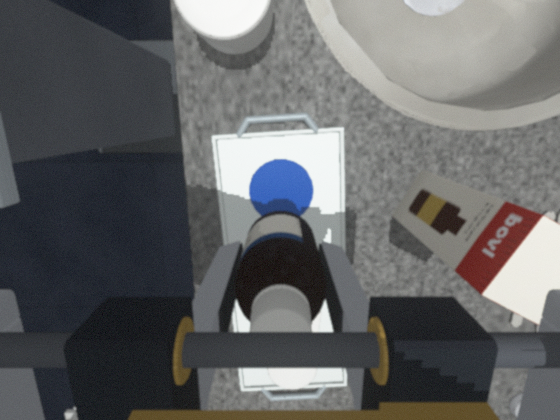

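The bottle is held upright over the blue pad at (281,190), with the tall carton well clear on the right. Lowering.

Emit:
{"op": "step_arm", "data": {"series": [0,0,-30,0,1,0,0,-40,0,1,0,0,-35,0,1,0,0,-25,0,1,0,0,-12,0,1,0,0,-6,0,1,0,0,-3,0,1,0,0,-1.5,0,1,0,0,0,0,1,0,0,0,0,1]}}

```text
clock: 26.5
eef_pos: [467.8, -139.6, 59.2]
eef_rot: [3.141, 0.0, 1.565]
wrist_force: [-0.1, 0.2, 0.5]
finger_gap: 43.7
finger_force: 20.0
```

Emit:
{"op": "step_arm", "data": {"series": [0,0,-0.5,0,1,0,0,0,0,0.8,0,0,0,0,0.5,0,0,0,0,0,0,0,0,0,0,0,0,0,0,0,0,0,0,0,0,0,0,0,0,0,0,0,20,0,0,0,0,40,0,0,0,0,40,0,0,0,0,40,0,0,0,0,30,0,0,0,40,0,0,0,0,40,0,0,0,0,40,0,0,0,0,40,0,0,0,0,40,0,0,0]}}

```text
clock: 28.75
eef_pos: [467.5, 61.8, 228.5]
eef_rot: [3.141, -0.0, 1.565]
wrist_force: [0.8, -0.3, 0.3]
finger_gap: 94.3
finger_force: 0.0
```

Emit:
{"op": "step_arm", "data": {"series": [0,40,0,0,0,0,40,0,0,0,0,40,0,0,0,0,40,0,0,0,0,20,0,0,0,0,0,0,0,0,0,0,0,0,0]}}

```text
clock: 29.62
eef_pos: [467.8, 239.5, 228.4]
eef_rot: [-3.141, 0.0, 1.564]
wrist_force: [-0.0, -1.0, -0.4]
finger_gap: 94.1
finger_force: 0.0
```

```bash
python3 - <<'E'
from cell import manip
from h import *
p,d=manip.camera("top");cv2.imwrite("pics/top2.png",p);i=manip.camera_info("top");P=cloud(d,i);z=P[...,2]
for n,c,lo,hi,r in(("bottle",(468,-140),98,116,25),("carton",(474,-240),108,125,45),("jar",(480,-340),40,55,36),("big",(423,37),66,85,48),("tall",(632,-156),165,190,48),("black",(632,-299),95,120,25)):
    m=(z>lo)&(z<hi)&(d>0)&(np.hypot(P[...,0]-c[0],P[...,1]-c[1])<r);q=P[m][:,:2].astype(np.float32);print(n,len(q),(q.min(0)+q.max(0))/2,np.median(z[m]))
E
```

```text
bottle 52 [ 466.93768 -140.39749] 106.5405518439386
carton 332 [ 474.18805 -240.48862] 116.66617055447432
jar 256 [ 479.2321 -340.2976] 46.37189832521278
big 525 [423.11066   37.947563] 73.84178157408724
tall 391 [ 631.97253 -156.93257] 177.3560436686471
black 69 [ 631.97266 -299.0763 ] 108.70944653567744
```

View pics/top2.png

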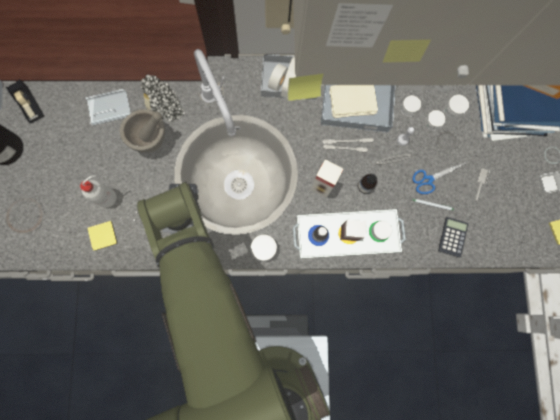

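The bottle (321,233), carton (350,231) and jar (381,230) stand upright on the blue, yellow and green pads. The big jar, tall carton and black-capped bottle haven't moved.

```bash
python3 -c "
from cell import manip
print(manip.sign_off())"
```

```text
the job is handed in; nothing more can be done
None
```

The job is handed in: by the last top-camera check, the bottle (blue), carton (yellow) and small jar (green) each stand upright within about 1 mm of their pad centres, and the three other items have not moved; the sign-off itself returned no verdict.

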